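# Set the microscope lamp's brightness selector and switch the lamp on

## Task

On the microscope lamp's control unit, push the selector's pointer round with a fingertip, click by click, until it rests at the fifth of the seven ticks (count clockwise from the shortest), and let go of it. Then press the lamp button fully down with a fingertip and let it come back up. Only touch, do not pinch or lift anything, and leave the things standing around where they are.

Things in the scene. Friction and masses are not known exactly. Their poses are not given: they have to be found in the camera images.
- console: white control unit of the microscope lamp, a box 170 (x) x 250 (y) x 70 mm fixed to the bench; origin under its centre, on the bench; z up; its flat top at 70 mm carries the selector, the button and the oil bottle
- dial_centre (a point): point on the selector's vertical axis at the height of the control unit's top; 15 mm in x and 25 mm in y from the unit's centre; axes as the unit's. The selector here is a disc 48 mm across and 10 mm high with one pointer bar on it; the ticks are flat black marks on the unit's top around it, beginning 48 mm from the axis, each longer and broader than the one before
- selector (a joint): angle of the black selector (rad), growing clockwise seen from above. Seven sprung clicks 0.524 rad (30 degrees) apart: 0 (first, shortest tick), ... 2.094 (fifth), ... 3.142 (seventh), stops just beyond. At 0 the pointer points along the unit's +y, at 1.571 along +x. Starts at one of the first three. Between clicks it springs to the nearer one; pushed 30 mm from the axis it yields at about 3 N
- pointer_tip (a point): top of the outer end of the selector's upright pointer bar: 42 mm from the axis, 34 mm above the unit's top; x axis outward along the bar. The bar is 10 mm wide, from 8 mm behind the axis to 42 mm out, 10 to 34 mm above the unit's top, so it overhangs the disc
- lamp_button (a joint): travel of the lamp button (m): 0 up, 0.006 fully down; a spring returns it, fully down takes 5 N
- lamp_button_top (a point): centre of the top face of the round black lamp button, 26 mm across, in a grey housing on the unit's top; 45 mm towards the unit's -x and 85 mm towards its -y from the unit's centre; 22 mm above the unit's top
- oil_bottle: amber glass dropper bottle with black cap, 24 mm across, 45 mm tall, standing upright on the control unit's top near its front left corner; origin under its centre
- slide_box: closed wooden slide box lying on the bench, 90 x 35 x 30 mm; origin under its centre
- petri_dish: open clear petri dish on the bench, 90 mm across, 14 mm tall; origin under its centre
- beaker: open glass beaker on the bench, 68 mm across, 85 mm tall; origin under its centre
- adapter: black power adapter brick on the bench, 110 x 50 x 32 mm; origin under its centre
- stain_bottle: white plastic bottle on the bench, 44 mm across, 75 mm tall; origin under its centre
- specimen_jar: glass jar with steel lid on the bench, 56 mm across, 60 mm tall; origin under its centre

How it is judged (in metres and radians):
On the way, in this order (a step that is already met when the one before it is completed fails the run):
1. the pointer rests at the fifth tick, the fingers off it (value of joint selector between 1.964 and 2.224 rad and contact force between the fingers and selector below 0.1 N), for 0.3 s.
2. the lamp button is pressed fully down (value of joint lamp_button above 0.0045 m), for 0.05 s.
At the end, for the whole second after the job is handed in: the selector rests within 0.13 rad of 2.094 (the fifth tick), the lamp button is up again (under 1.5 mm), and every loose thing stands within 20 mm of its start, not tipped over (value of joint selector between 1.964 and 2.224 rad and velocity of joint selector between -0.1 and 0.1 rad/s and value of joint lamp_button below 0.0015 m and distance of each of oil_bottle, slide_box, petri_dish, beaker, adapter, stain_bottle, specimen_jar from where it was at the start of the episode below 0.02 m and angle between each of oil_bottle, slide_box, petri_dish, beaker, adapter, stain_bottle, specimen_jar's own z axis and vertical below 0.5 rad); the robot touches nothing.
It fails at once if the lamp button is pressed while the pointer is not at the fifth tick (value of joint lamp_button above 0.003 m and not (value of joint selector between 1.964 and 2.224 rad)).
It fails at once if the selector is pinched or forced (over 35 N from the fingers) (contact force between the fingers and selector above 35 N).
It fails at once if one of the loose things is lifted, carried or pushed more than 20 mm, or tipped over (distance of any of oil_bottle, slide_box, petri_dish, beaker, adapter, stain_bottle, specimen_jar from where it was at the start of the episode above 0.02 m or angle between any of oil_bottle, slide_box, petri_dish, beaker, adapter, stain_bottle, specimen_jar's own z axis and vertical above 0.5 rad).
It also fails if it takes over 51 s, if anything falls off the work surface, if the arm or the gripper's body presses on something with over 40 N, if the wrist force passes 120 N, or if a joint passes its speed limit or range.

## Robot

A 6-joint arm with a two-finger parallel gripper is mounted at the origin on the work surface. World frame = base frame: x ahead of the robot, y to its left, z up, the work surface at z = 0. Lengths are in mm, angles in degrees, forces in N, time in s.
With the tool pointing down it reaches from about 350 to 850 mm from the base axis. Payload 8.1 kg.
Tool frame: the origin (TCP) lies midway between the tips of the shut fingers; the grasp point (between the pads) lies 19 mm behind it (r.grasp_offset is the distance from the TCP to the grasp point, in mm); z points along the fingers, x is the direction in which the jaws open and shut, and the axes are right-handed (so a half turn about z gives the same grasp; the last joint's range is limited). The gripper opens to 85 mm and grips with 20 to 120 N. Pads are 22 mm wide; open, the fingers measure 114 mm over their backs; the gripper's body (76 mm by 85 mm) begins 54 mm behind the grasp point. The pads swing forward as they close: fully open they stand 13 mm farther back than shut.
Start: joints at [-74.393, 7.471, 85.268, -0, 87.261, -4.893], TCP at [210.149, -561.999, 231.292] pointing down, gripper open.
Joint ranges: [-169.43, 169.43], [-51.17, 129.36], [1.28, 143.12], [-76.62, 256.62], [0, 156.53], [-152.29, 152.29]. Speed limits (degrees/s): [136.94, 136.94, 159.86, 180, 180, 180].

## Interface

Orientations are given as [roll, pitch, yaw] about the fixed x, y, z axes, in that order (R = Rz(yaw) Ry(pitch) Rx(roll)).
In Python, from bench import r, optics, hand_in gives the robot as it stands.
- The arm moves only by the shell command python3 -m pendant 'ROWS' [FORCE]. ROWS is JSON, a list of rows, each a list of 5 numbers: the opening, from 0 (shut) to 1 (fully open), then the shift along the tool's x, y, z in mm, then the turn about the tool's z in degrees. A call has 1 to 10 rows; each row shifts and turns the commanded pose from where the row before left it, along the tool's axes as they then stand; what a row does not reach is not made up. A row lasts 1/10 s, in which the tool goes at most 50 mm and 8.59 degrees, less where a joint would pass 70% of its speed; a pose out of reach is approached as far as the arm can. A call with a gripper value outside its range is refused whole. The fingers move at their own pace and stop on an object; FORCE is the grip in N (left out, the last holds). Time passes only in rows, so rows that do not move let the fingers close. It gives the time, the measured TCP pose, the force and the opening at its end, in the units of the state.
- r.sense(): the state, without advancing time (a new reading comes with each control period).
- optics.snapshot(name): name is "side" or "top"; returns (picture, depth): 420x560x3 uint8, blue, green, red; 420x560 float32, mm along the optical axis (not along the pixel's ray), 0 where there is no reading.
- optics.camera_params(name): a dict with "camera_matrix" (3x3 intrinsics, pixels), "k1" (the pictures are not rectified: a ray, as slopes to the right and down, at radius r is drawn at 1 + k1 r^2 times it, then the intrinsics apply), "eye" and "orientation" of the camera in the world. Camera axes: x right, y down, z forward; pixel columns grow to the right and rows downward; lengths in mm; the calibration is good to about 2 mm. A picture is of the moment at which its call begins. camera_params takes no time and is no camera call.
- hand_in(): hands the job in, once; it reports no verdict.
Trained networks look in the newest picture that a camera, given by its name, has taken for a name from the list of things; names that differ only in an ending like _2 or _b are one class to them, and where a whole thing is asked for, a point or a joint stands for the part that bears it (a point fixed in the world has none). Each returns a list of dicts, best first, with "score" (0 to 1); they miss things now and then, are a little off and sometimes report something else, mostly with a low value. They report only what shows in the picture. A call takes as long as a camera call.
- optics.search_frame(camera, query): "at" ([x, y, z] in mm, in world coordinates, good to about 4 mm: the middle of the surface that is visible of it).
The state is a dict: "time": time; "joint_pos": joint angles; "qd": joint speeds; "joint_efforts": joint torques, N m; "tool_pos": TCP position; "tcp_rot": TCP orientation; "ft_force": force on the tool from outside, world axes, zero at the start; "wrist_torque": the same for the moment, N m; "finger_gap": finger opening in mm.
Only numpy, scipy, OpenCV 4.12 (cv2) and the standard library are available. Lean on these libraries where they do the work, as an engineer would, in place of code of your own. Each camera call takes 0.05 s, during which the arm holds its last target. There are 200 camera calls.

## Working session

There is one attempt and no reset: what is moved stays moved. The work goes in short steps, Python scripts to look and compute and a shell command to move; the robot and the scene stay as the last step left them, time stands still between calls to the robot, and variables do not carry over. Pictures are saved under pics/ and viewed, about 8 in all and at most 12, crops included, and the job is handed in when it is done.

```bash
mkdir -p pics; ls
python3 - <<'E'
from bench import r,optics
import cv2,json
s=r.sense();print({k:s[k] for k in('time','tool_pos','tcp_rot','ft_force','finger_gap')})
for n in('top','side'):
    p,d=optics.snapshot(n);cv2.imwrite(f'pics/{n}0.png',p)
    import numpy as np;np.save(f'{n}_d.npy',d);
    print(n,optics.camera_params(n))
    for q in('console','selector','pointer_tip','lamp_button_top','oil_bottle'):
        print(q,[(np.round(x['at']).tolist(),round(x['score'],2)) for x in optics.search_frame(n,q)][:3])
E
```

```text
pics
{'time': 0.0, 'tool_pos': array([ 210.00860763, -561.46088372,  230.24494849]), 'tcp_rot': array([-1.79990264e+02,  1.05362255e-01, -6.94981740e+01]), 'ft_force': array([-0.90136975,  0.34210299, -0.02033467]), 'finger_gap': 85.68483387581632}
top {'camera_matrix': array([[402.51535082,   0.        , 269.17797998],
       [  0.        , 402.51535082, 209.85493904],
       [  0.        ,   0.        ,   1.        ]]), 'k1': -0.11575082016522559, 'eye': array([515.06263937,  64.17650902, 894.27076361]), 'orientation': array([-174.61398412,   -0.42162075,  -89.85049036])}
console [([539.0, 57.0, 67.0], 0.85), ([480.0, -20.0, 92.0], 0.21)]
selector [([558.0, 83.0, 82.0], 0.79)]
pointer_tip [([555.0, 87.0, 81.0], 0.68)]
lamp_button_top []
oil_bottle [([486.0, 163.0, 97.0], 0.5)]
side {'camera_matrix': array([[394.04864563,   0.        , 277.65209534],
       [  0.        , 394.04864563, 214.91973952],
       [  0.        ,   0.        ,   1.        ]]), 'k1': -0.033819011009043325, 'eye': array([234.7058884 , 576.14095167, 643.15168521]), 'orientation': array([-131.84170478,    1.27637239, -148.29273995])}
console [([525.0, 94.0, 73.0], 0.98)]
selector [([552.0, 92.0, 87.0], 0.57)]
pointer_tip [([557.0, 92.0, 83.0], 0.69), ([669.0, 53.0, 35.0], 0.24)]
lamp_button_top [([482.0, -16.0, 95.0], 0.58)]
oil_bottle [([483.0, 172.0, 101.0], 0.68)]
```

View pics/top0.png

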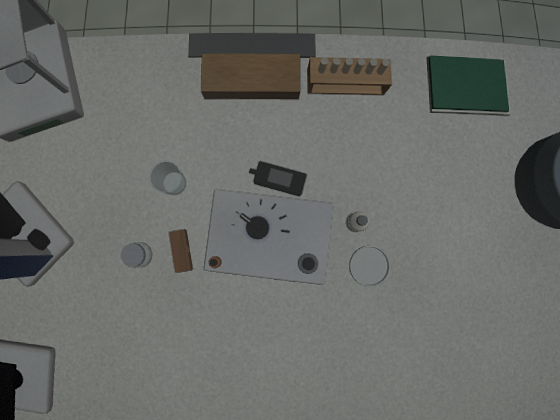

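View pics/side0.png

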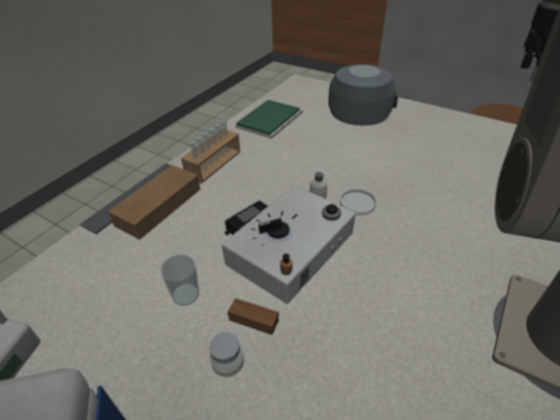

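The top view shows the console with corners near (214,190), (333,203), (323,284) and (204,270). The selector is at (257,228) with its pointer towards the upper left, the oil bottle at (215,262) and the button at (308,263). I'll fit the console pose next.

```bash
cat > h.py <<'E'
import numpy as np,cv2
from scipy.spatial.transform import Rotation as R
from bench import r,optics
def cam(n):
    c=optics.camera_params(n);return c['camera_matrix'],c['k1'],np.array(c['eye']),R.from_euler('xyz',c['orientation'],degrees=True).as_matrix()
def proj(n,P):
    K,k,e,M=cam(n);q=(np.atleast_2d(P)-e)@M;s=q[:,:2]/q[:,2:];s=s*(1+k*(s**2).sum(1,keepdims=True))
    return s*[K[0,0],K[1,1]]+K[:2,2]
def ray(n,uv,z):
    K,k,e,M=cam(n);u=cv2.undistortPoints(np.array(uv,float).reshape(-1,1,2),K,np.array([k,0,0,0,0.])).reshape(-1,2)
    d=np.c_[u,np.ones(len(u))]@M.T;return e+d*((z-e[2])/d[:,2])[:,None]
def con(p,L): # console pose (x,y,yaw deg) local->world
    a=np.radians(p[2]);L=np.atleast_2d(np.array(L,float));c,s=np.cos(a),np.sin(a)
    return np.c_[p[0]+c*L[:,0]-s*L[:,1],p[1]+s*L[:,0]+c*L[:,1],L[:,2]]
E
python3 - <<'E'
from h import *
n='top';p=cv2.imread('pics/top0.png');d=np.load('top_d.npy')
C=[[85,125,70],[85,-125,70],[-85,-125,70],[-85,125,70]]
uv=[(214,190),(333,203),(323,284),(204,270)]
w=ray(n,uv,70);print(w.round())
# refine: points at height from depth
K,k,e,M=cam(n);vv,uu=np.mgrid[150:310,190:350];q=np.c_[uu.ravel(),vv.ravel()].astype(float)
u=cv2.undistortPoints(q.reshape(-1,1,2),K,np.array([k,0,0,0,0.])).reshape(-1,2)
W=e+(np.c_[u,np.ones(len(u))]*d[vv.ravel(),uu.ravel()][:,None])@M.T
m=(abs(W[:,2]-70)<15);print(np.median(W[m],0))
mk=np.zeros(p.shape[:2],np.uint8);mk[vv.ravel()[m],uu.ravel()[m]]=1
mk=cv2.morphologyEx(mk,cv2.MORPH_OPEN,np.ones((5,5)))
lab,nn,st,_=cv2.connectedComponentsWithStats(mk);b=1+st[1:,4].argmax() if False else None
c=max(cv2.findContours(mk,0,1)[0],key=cv2.contourArea).reshape(-1,2).astype(float)
rect=cv2.minAreaRect(ray(n,c,70)[:,:2].astype(np.float32));print(rect)
B=W[(W[:,2]>88)&m|(W[:,2]>88)];
for pose in [(*rect[0],0)]: pass
crop=p[170:300,190:345];cv2.imwrite('pics/c1.png',cv2.convertScaleAbs(cv2.resize(crop,None,fx=5,fy=5,interpolation=cv2.INTER_CUBIC)[:600],alpha=1.5))
E
```

```text
[[634. 173.  70.]
 [607. -74.  70.]
 [442. -52.  70.]
 [469. 191.  70.]]
[539.1169647   58.48802057  69.80982034]
((539.0861206054688, 59.44049835205078), (248.79428100585938, 170.04489135742188), 83.21208190917969)
```

View pics/c1.png

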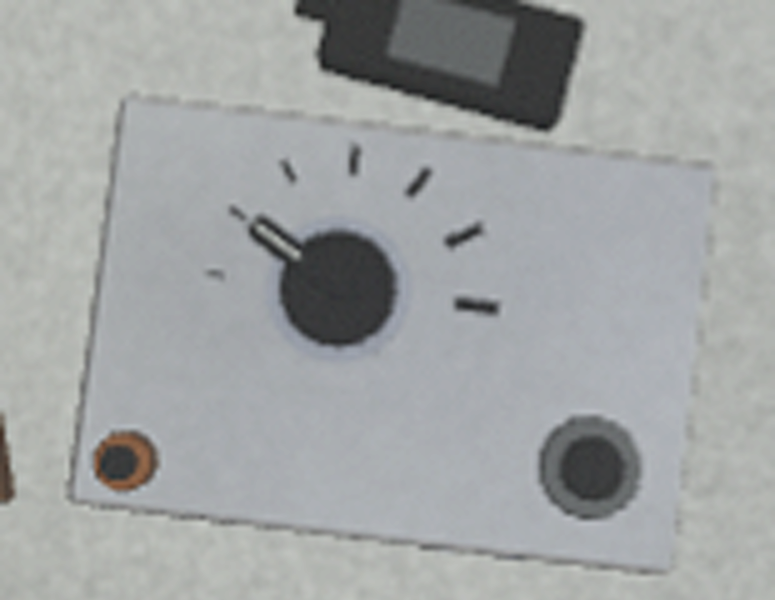

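The crop confirms the ticks run from the shortest at the left clockwise round to the longest at the right. The pointer sits on the second tick (about 30°). Next I'll check the pose fit and work out the approach.

```bash
cat >> h.py <<'E'
P=(539.1,59.4,-6.8)
def totool(target):
    s=r.sense();M=R.from_euler('xyz',s['tcp_rot'],degrees=True).as_matrix();return M.T@(np.array(target)-s['tool_pos'])
def fing(th,rad,off,z):
    a=np.radians(th);u=np.array([np.sin(a),np.cos(a)]);t=np.array([np.cos(a),-np.sin(a)])
    return con(P,[*(np.array([15,25])+rad*u-off*t),z])[0]
E
python3 - <<'E'
from h import *
print(proj('top',con(P,[[15,25,80],[-45,-85,92]])),'expect 257.6,227.6; 308.4,263.4')
a=np.radians(30);print('tip',proj('top',con(P,[15+42*np.sin(a),25+42*np.cos(a),104])),'seen ~',190+255/5,170+222/5)
print(proj('side',con(P,[[15,25,80],[-45,-85,92]])))
print(con(P,[[15,25,70],[-45,-85,92]]),fing(30,33,30,92))
E
python3 -m pendant '[[0,0,0,0,-8.5],[0,0,0,0,-8.5],[0,0,0,0,-8.5],[0,0,0,0,-8.5],[0,0,0,0,-8.5],[0,0,0,0,-8.5],[0,0,0,0,-8.5],[0,0,0,0,-8.5],[0,0,0,0,-8.5],[0,0,0,0,-8.5]]'
python3 -m pendant '[[0,0,0,0,-8.5],[0,0,0,0,-8.5],[0,0,0,0,-8.5],[0,0,0,0,-8.5],[0,0,0,0,-3.5],[0,0,0,0,0],[0,0,0,0,0]]'
python3 -c "
from h import *
print(totool(fing(30,33,30,170)),totool(con(P,[-45,-85,120])[0]))"
```

```text
[[257.24467782 226.98043919]
 [308.40661423 263.33616558]] expect 257.6,227.6; 308.4,263.4
tip [[239.97758386 213.53500434]] seen ~ 241.0 214.4
[[276.62279648 227.74642442]
 [330.54382432 207.04389821]]
[[556.95458183  82.44807818  70.        ]
 [484.35221483 -19.67388962  92.        ]] [552.70041945 126.84292137  92.        ]
time: 1.6
tool_pos: [210.2, -562.0, 231.3]
tcp_rot: [180.0, 0.0, 15.9]
ft_force: [-0.3, 1.2, 0.4]
finger_gap: 0.3
time: 2.3
tool_pos: [210.1, -562.0, 231.3]
tcp_rot: [180.0, 0.0, 52.9]
ft_force: [-0.4, 1.0, -0.0]
finger_gap: -0.2
[ 756.00504038 -142.64862895   61.28186511] [ 597.93514192 -108.71680373  111.29377785]
```

```bash
python3 -m pendant '[[0,37.8,-7.1,0,0],[0,37.8,-7.1,0,0],[0,37.8,-7.1,0,0],[0,37.8,-7.1,0,0],[0,37.8,-7.1,0,0],[0,37.8,-7.1,0,0],[0,37.8,-7.1,0,0],[0,37.8,-7.1,0,0],[0,37.8,-7.1,0,0],[0,37.8,-7.1,0,0]]'
python3 -m pendant '[[0,37.8,-7.1,0,0],[0,37.8,-7.1,0,0],[0,37.8,-7.1,0,0],[0,37.8,-7.1,0,0],[0,37.8,-7.1,0,0],[0,37.8,-7.1,0,0],[0,37.8,-7.1,0,0],[0,37.8,-7.1,0,0],[0,37.8,-7.1,0,0],[0,0,0,0,0]]'
python3 -c "
from h import *
print(totool(fing(30,33,30,92)))"
```

```text
time: 3.3
tool_pos: [381.4, -216.0, 231.6]
tcp_rot: [180.0, -0.0, 52.9]
ft_force: [0.1, 0.1, -1.0]
finger_gap: 0.3
time: 4.3
tool_pos: [535.6, 96.6, 231.0]
tcp_rot: [-180.0, -0.1, 53.1]
ft_force: [-0.5, -0.5, 0.1]
finger_gap: -0.5
[ 34.27903398  -4.37863274 139.07038189]
```

Next I'll finish the approach above the start point and descend partway, then take one close look.

```bash
python3 -m pendant '[[0,17.1,-2.2,0,0],[0,17.1,-2.2,0,0],[0,0,0,30,0],[0,0,0,30,0],[0,0,0,20,0],[0,0,0,20,0],[0,0,0,15,0],[0,0,0,10,0],[0,0,0,0,0],[0,0,0,0,0]]'
python3 - <<'E'
from h import *
print(totool(fing(30,33,30,92)))
p,d=optics.snapshot('top');q,_=optics.snapshot('side')
a=cv2.resize(p[170:290,200:330],None,fx=3,fy=3,interpolation=2);b=cv2.resize(q[170:290,215:345],None,fx=3,fy=3,interpolation=2)
cv2.imwrite('pics/c2.png',cv2.convertScaleAbs(np.hstack([a,b]),alpha=1.6))
E
```

```text
time: 5.3
tool_pos: [552.1, 122.7, 107.0]
tcp_rot: [180.0, -0.0, 53.0]
ft_force: [-0.5, 0.6, 0.3]
finger_gap: -0.1
[ 3.66033148 -2.08081429 15.0281751 ]
```

View pics/c2.png

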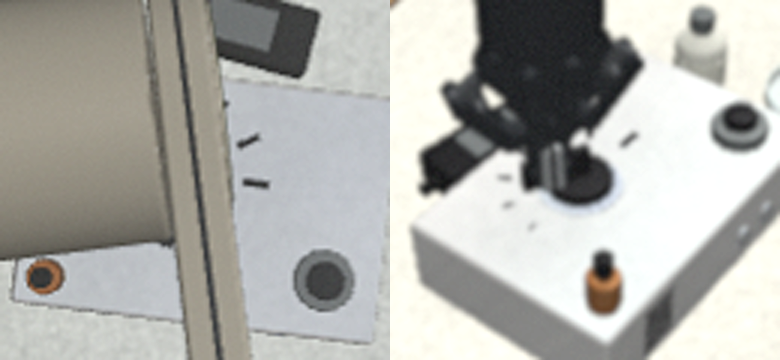

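The top view is blocked by the arm. In the side crop, the shut fingertips at (550,165) stand just beside the pointer bar at (580,160), on the counter-clockwise side, as planned. I'll lower the fingers, make contact and sweep about 35°.

```bash
python3 -m pendant '[[0,3.6,-2,8,0],[0,0,0,7,0],[0,0,0,0,0],[0,0,5,0,0],[0,0,4,0,0],[0,0,3,0,0],[0,0,2,0,0],[0,0,0,0,0]]'
python3 -m pendant '[[0,1.3,2.9,0,5],[0,1.3,2.9,0,5],[0,1.3,2.9,0,5],[0,1.3,2.9,0,5],[0,1.3,2.9,0,5],[0,1.3,2.9,0,5],[0,1.3,2.9,0,5],[0,0,0,0,0]]'
python3 -c "
from h import *
print(totool(fing(65,33,16,92)))"
```

```text
time: 6.2
tool_pos: [563.6, 118.5, 91.5]
tcp_rot: [-180.0, -0.0, 53.0]
ft_force: [-1.3, 2.4, 2.4]
finger_gap: -0.1
time: 7.0
tool_pos: [583.0, 108.0, 91.3]
tcp_rot: [180.0, -0.0, 17.9]
ft_force: [-1.6, 0.6, 0.9]
finger_gap: 0.4
[ 0.33110773  0.11710224 -0.71905905]
```

```bash
python3 -m pendant '[[0,1.3,2.9,0,5],[0,1.3,2.9,0,5],[0,1.3,2.9,0,5],[0,1.3,2.9,0,5],[0,1.3,2.9,0,5],[0,1.3,2.9,0,5],[0,1.3,2.9,0,5],[0,1.3,2.9,0,5],[0,0,0,0,0],[0,0,0,0,0]]'
python3 - <<'E'
from h import *
print(totool(fing(105,33,16,92)))
q,_=optics.snapshot('side')
b=cv2.resize(q[170:290,215:345],None,fx=4,fy=4,interpolation=2)
cv2.imwrite('pics/c3.png',cv2.convertScaleAbs(b,alpha=1.6))
for t in(90,105,120):
    a=np.radians(t);print(t,(proj('side',con(P,[15+42*np.sin(a),25+42*np.cos(a),104]))-[215,170])*4)
E
```

```text
time: 8.0
tool_pos: [593.2, 85.4, 91.3]
tcp_rot: [180.0, -0.0, -21.8]
ft_force: [0.1, -0.1, 0.6]
finger_gap: -0.3
[ 0.47491204  0.21997398 -0.70887337]
90 [[182.23690679 163.80302304]]
105 [[197.7733389  153.94710399]]
120 [[216.26239891 147.01582777]]
```

View pics/c3.png

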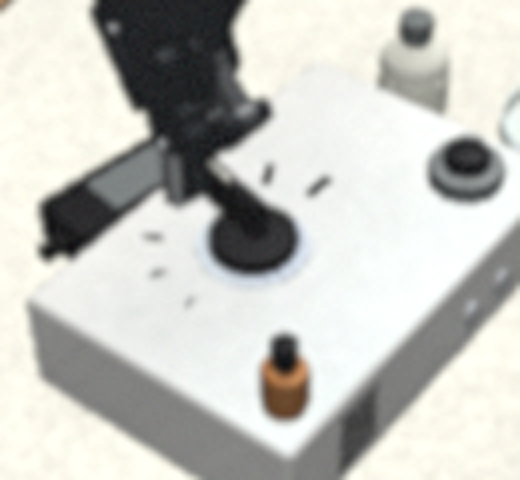

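The pointer tip is near (213,165) and hides the fifth tick, while ticks 6 (268,172) and 7 (318,185) are visible. Contact force is about 0, so it seems to have snapped to the fifth tick. I'll back off, rise and check from above.

```bash
python3 -m pendant '[[0,0,-5,0,0],[0,0,-10,0,0],[0,0,0,-30,0],[0,0,0,-30,0],[0,0,0,0,0],[0,0,0,0,0]]'
python3 - <<'E'
from h import *
print(totool(con(P,[-45,-85,110])[0]))
for n in('side',):
    q,_=optics.snapshot('side')
    b=cv2.resize(q[170:290,215:345],None,fx=4,fy=4,interpolation=2)
    cv2.imwrite('pics/c4.png',cv2.convertScaleAbs(b,alpha=1.6))
E
```

```text
time: 8.65
tool_pos: [599.8, 100.2, 152.4]
tcp_rot: [-179.9, -0.1, -21.9]
ft_force: [-0.6, -0.6, -1.2]
finger_gap: -0.1
[-62.38767591 154.36084285  42.0621044 ]
```

View pics/c4.png

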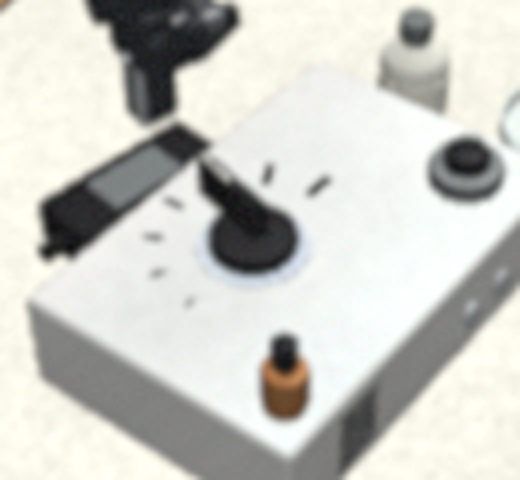

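The fingers are clear. Ticks 1–4 show at (190,302), (157,272), (152,237) and (175,203), and ticks 6–7 to the right, so the pointer rests on the fifth. I'll move over the button.

```bash
python3 -m pendant '[[0,-15.6,38.6,0,0],[0,-15.6,38.6,0,0],[0,-15.6,38.6,0,0],[0,-15.6,38.6,0,0],[0,0,0,0,0],[0,0,0,20,0],[0,0,0,20,0],[0,0,0,0,0],[0,0,0,0,0]]'
python3 - <<'E'
from h import *
print(totool(con(P,[-45,-85,92])[0]))
p,_=optics.snapshot('top');q,_=optics.snapshot('side')
a=cv2.resize(p[170:290,200:330],None,fx=3,fy=3,interpolation=2);b=cv2.resize(q[150:270,255:385],None,fx=3,fy=3,interpolation=2)
cv2.imwrite('pics/c5.png',cv2.convertScaleAbs(np.hstack([a,b]),alpha=1.6))
E
```

```text
time: 9.6
tool_pos: [482.5, -19.9, 110.5]
tcp_rot: [180.0, 0.1, -22.0]
ft_force: [0.1, 0.4, 0.4]
finger_gap: -0.2
[ 1.70819745 -0.92833603 18.4467193 ]
```

View pics/c5.png

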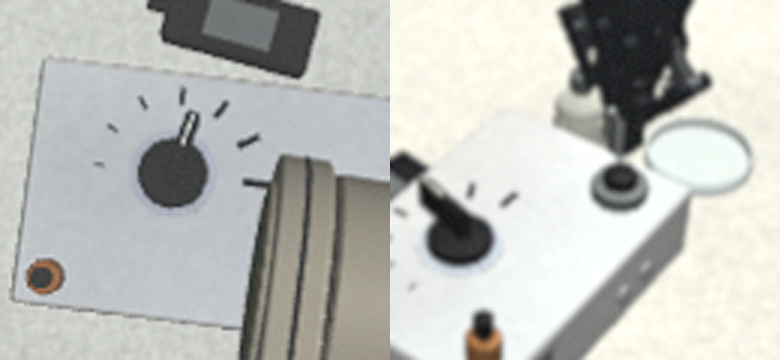

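In the top crop the bar runs from (172,172) to (192,117), which puts it between tick 4 (182,96) and tick 5 (222,108). That needs measuring before I press.

Run:
```python
from h import *
o=np.array([200,170])
print('disc',(proj('top',con(P,[15,25,80]))-o)*3)
for t in(60,75,90,105,120,150,180):
    a=np.radians(t);c=lambda rr,z:((proj('top',con(P,[15+rr*np.sin(a),25+rr*np.cos(a),z]))-o)*3).round()[0]
    print(t,'tip',c(42,104),'inner24',c(24,104),'tick50',c(50,70),'tick58',c(58,70))
p,_=optics.snapshot('top')
cv2.imwrite('pics/c6.png',cv2.convertScaleAbs(cv2.resize(p[190:250,225:300],None,fx=8,fy=8,interpolation=2),alpha=1.8,beta=20))
```

```text
disc [[171.73403347 170.94131756]]
60 tip [146. 110.] inner24 [157. 135.] tick50 [144. 105.] tick58 [139.  94.]
75 tip [162. 106.] inner24 [166. 133.] tick50 [162. 100.] tick58 [160.  88.]
90 tip [179. 106.] inner24 [175. 133.] tick50 [181.  99.] tick58 [182.  88.]
105 tip [195. 110.] inner24 [185. 135.] tick50 [199. 104.] tick58 [204.  93.]
120 tip [209. 118.] inner24 [193. 140.] tick50 [216. 114.] tick58 [223. 104.]
150 tip [230. 144.] inner24 [205. 155.] tick50 [239. 143.] tick58 [250. 139.]
180 tip [235. 177.] inner24 [207. 174.] tick50 [245. 181.] tick58 [256. 182.]
```

View pics/c6.png

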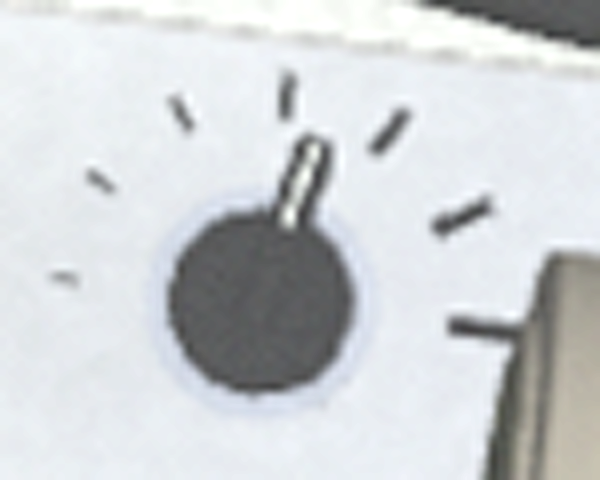

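The close crop has the disc at (262,302) and the tip at (316,142), which gives about 104°. The pointer is hanging between clicks at the dead point, so the earlier side view misled me. I won't press; I'll go back and push to about 118°.

```bash
python3 -m pendant '[[0,0,0,-20,0],[0,0,0,-20,0],[0,15.6,-38.6,0,0],[0,15.6,-38.6,0,0],[0,15.6,-38.6,0,0],[0,15.6,-38.6,0,0],[0,0,0,30,0],[0,0,0,30,0],[0,0,0,0,0],[0,0,0,0,0]]'
python3 -c "
from h import *
print(totool(fing(105,33,16,92)))"
```

```text
time: 10.75
tool_pos: [598.7, 99.4, 91.7]
tcp_rot: [180.0, 0.0, -22.0]
ft_force: [0.3, 0.3, 0.8]
finger_gap: -0.1
[ 0.6459977  15.26735922 -0.24643195]
```

```bash
python3 -m pendant '[[0,0,6,0,0],[0,0,6,0,0],[0,0,3,0,0],[0,1.3,2.9,0,5],[0,1.3,2.9,0,5],[0,0.8,1.7,0,3],[0,0,0,0,0],[0,0,0,0,0]]'
python3 -c "
from h import *
print(totool(fing(118,33,16,92)))"
python3 -m pendant '[[0,0,-5,0,0],[0,0,-10,0,0],[0,0,0,-30,0],[0,0,0,-30,0],[0,-12,28,0,0],[0,-20,35,0,0],[0,-20,35,0,0],[0,-20,35,0,0],[0,0,0,0,0],[0,0,0,0,0]]'
python3 - <<'E'
from h import *
print(totool(con(P,[-45,-85,92])[0]))
p,_=optics.snapshot('top')
cv2.imwrite('pics/c7.png',cv2.convertScaleAbs(cv2.resize(p[190:250,225:300],None,fx=8,fy=8,interpolation=2),alpha=1.8,beta=20))
E
```

```text
time: 11.55
tool_pos: [593.2, 77.0, 91.9]
tcp_rot: [-180.0, -0.0, -34.9]
ft_force: [0.0, -0.4, 0.1]
finger_gap: 0.0
[ 0.14240557  0.20740936 -0.09140885]
time: 12.55
tool_pos: [466.5, 22.2, 151.8]
tcp_rot: [-179.9, -0.1, -35.0]
ft_force: [1.0, -0.1, 0.1]
finger_gap: 0.0
[38.57917814 24.07308557 59.78719911]
```

View pics/c7.png

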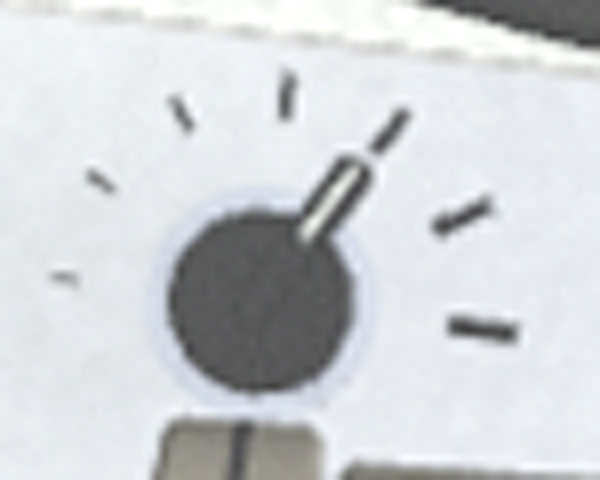

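The tip is now at (358,165), in line with the fifth tick; it projects to about (209,122) against a predicted (209,118) at 120°. Next is the button.

```bash
python3 -m pendant '[[0,19.3,12,0,0],[0,19.3,12,0,0],[0,0,0,0,0],[0,0,0,25,0],[0,0,0,20,0],[0,0,0,8,0],[0,0,0,0,0],[0,0,0,0,0]]'
python3 -c "
from h import *
print(totool(con(P,[-45,-85,92])[0]))"
```

```text
time: 13.4
tool_pos: [484.9, -19.5, 99.1]
tcp_rot: [-180.0, -0.0, -35.0]
ft_force: [-0.5, -0.2, 0.6]
finger_gap: 0.3
[-0.35650135  0.45081986  7.07724031]
```

```bash
python3 -m pendant '[[0,0,0,5,0],[0,0,0,3,0],[0,0,0,2,0],[0,0,0,0,0]]'; python3 -m pendant '[[0,0,0,1,0],[0,0,0,1,0],[0,0,0,0,0]]'
```

```text
time: 13.8
tool_pos: [484.9, -19.9, 88.8]
tcp_rot: [-179.9, -0.1, -35.0]
ft_force: [1.4, 0.8, 3.2]
finger_gap: 0.3
time: 14.1
tool_pos: [484.8, -19.9, 86.8]
tcp_rot: [-180.0, -0.1, -35.0]
ft_force: [3.2, 0.9, 4.6]
finger_gap: -0.3
```

Force is rising along the button's spring. I'll go down the last bit to the stop.

```bash
python3 -m pendant '[[0,0,0,0.7,0],[0,0,0,0.6,0],[0,0,0,0,0],[0,0,0,0,0]]'
```

```text
time: 14.5
tool_pos: [484.9, -19.9, 86.0]
tcp_rot: [-180.0, -0.1, -35.0]
ft_force: [0.9, 1.9, 10.1]
finger_gap: -0.1
```

It reads 10 N and has stopped moving, so the button is at its stop. I'll lift off and check.

```bash
python3 -m pendant '[[0,0,0,-6,0],[0,0,0,-20,0],[0,0,0,-40,0],[0,0,0,-40,0],[0,0,45,0,0],[0,0,45,0,0],[0,0,45,0,0],[0,0,45,0,0],[0,0,0,0,0],[0,0,0,0,0]]'
python3 - <<'E'
from h import *
p,_=optics.snapshot('top');q,_=optics.snapshot('side')
a=cv2.resize(p[140:300,110:400],None,fx=2.7,fy=2.7,interpolation=2)
cv2.imwrite('pics/c8.png',cv2.convertScaleAbs(a,alpha=1.7))
p0=cv2.imread('pics/top0.png');q0=cv2.imread('pics/side0.png')
for nm,x,y in(('t',p,p0),('s',q,q0)):
    m=(cv2.absdiff(x,y).max(2)>45).astype(np.uint8);_,_,st,c=cv2.connectedComponentsWithStats(m)
    print(nm,[s.tolist() for s in st[1:] if s[4]>8])
E
```

```text
time: 15.5
tool_pos: [379.7, -167.8, 190.3]
tcp_rot: [180.0, 0.1, -35.2]
ft_force: [-0.5, 0.4, 0.7]
finger_gap: -0.2
t [[263, 210, 8, 9, 28], [240, 213, 10, 9, 38], [388, 298, 138, 122, 10592], [527, 337, 33, 26, 108], [516, 358, 15, 43, 58]]
s [[545, 0, 15, 3, 30], [521, 5, 37, 63, 1079], [407, 11, 9, 11, 33], [407, 56, 16, 10, 39], [428, 64, 8, 3, 11], [396, 66, 52, 84, 2604], [494, 110, 66, 127, 5862], [269, 208, 9, 12, 71], [258, 221, 14, 13, 112], [525, 237, 35, 52, 1326]]
```

View pics/c8.png

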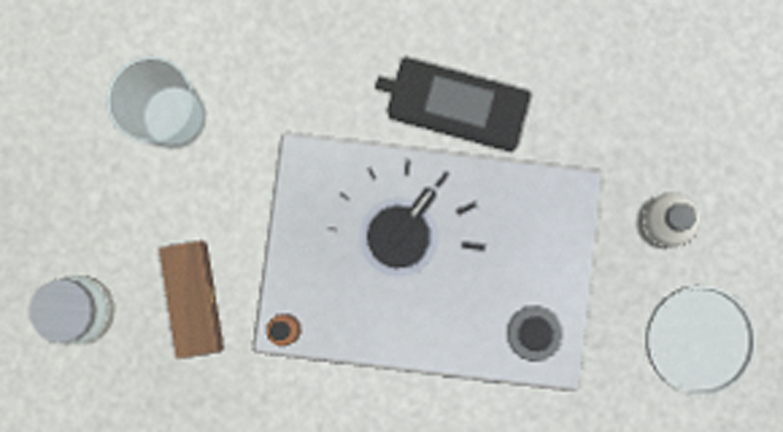

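The pointer (tip at (432,190)) is on the fifth tick at (442,179), the button at (535,334) looks as it did before, and only the pointer and the arm differ from the first pictures. I'll hand in.

```bash
python3 -c "
from bench import hand_in
print(hand_in())"
```

```text
the job is handed in; nothing more can be done
None
```

I pushed the selector from the second tick to the fifth with the shut fingertips, then pressed the lamp button down, let it come back up, and handed the job in at about 15.5 s. No verdict was reported.

- **Selector:** my first push stopped too early and left the pointer hanging between clicks, at about 104°. The side view had looked like the fifth tick, but the top view disagreed, so I had not pressed the button yet. A second push to 118° let it click into place. The last top view shows the pointer in line with the fifth tick, about 120°.
- **Button:** it stopped moving at 6 mm below its rest height with about 10 N on the finger, so it was fully down. After I lifted off it looked as before in the pictures. I could not read its travel directly.
- **Surroundings:** comparing the last pictures with the first, only the pointer and the arm had moved. The arm ended clear of everything, and wrist force stayed at about 10 N or less in every reading.

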